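Float into the trap chamber, cover held over its studs

TASK

Put this condensate trap together up to the point where I can slip the gasket in: first lower the hollow ball float gently into the open chamber and let go of it only when it is on the chamber floor or just above it (never drop it). Then pick up the cover by its square boss, carry it over the things standing in between, and hold it level over the chamber with its two holes in line with the two studs and its underside about a centimetre above the stud tips; the cover must never touch the chamber. Finish while still holding the cover there, and leave the bottle, the tape measure and the valve standing where they are.

Things in the scene. Friction and masses are not known exactly. Their poses are not given: they have to be found in the camera images.
- chamber: (All sizes in mm.) Round open aluminium chamber, bolted to the table. Origin: centre of its underside, on the table; z up. Outside diameter 122, inside diameter 110, inner floor 8 above the origin, rim 54 above the origin. Two upright studs, 8 in diameter, stand on ears at y = +72 and y = -72 (x = 0); tips 66 above the origin. Foot lugs and a stub reach to x = +-78. A wide-open gripper may jam inside.
- cover: Loose aluminium cover lying flat on the table, about 0.3 kg: disc 122 in diameter and 7 thick, with two ears whose 14 mm through holes are centred at y = +72 and y = -72 (x = 0) of its own frame (166 long over the ears). Origin: centre of its underside; z up. A square boss 24 x 24, sides along the cover's x and y, stands on its middle from 7 to 45 above the origin: the grip. Either way round fits the chamber.
- float_ball: Hollow steel ball float, 32 in diameter, about 45 g, resting on a small fixed black rubber ring (36 across, 8 high). Origin: the ball's centre (about 21 above the table at the start); its axes mean nothing.
- threadlock_bottle: Bottle standing upright between cover and chamber, 24 x 36 x 92 high, not to be disturbed. Origin: centre of its underside.
- tape_measure: Tape measure standing between cover and chamber, 36 x 80 x 62 high, not to be disturbed. Origin: centre of its underside.
- solenoid_valve: Small solenoid valve standing between cover and chamber, 23 x 50 x 58 high, not to be disturbed. Origin: centre of its underside.

How it is judged:
By the outcome, as a careful person would: the job done as asked, in the order asked, and still so for the second after the job is handed in, while the arm keeps its last pose, push and grip.
It also fails if it takes over 64 s, if anything falls off the work surface, if the arm or the gripper's body presses on something with over 40 N, if the wrist force passes 120 N, or if a joint passes its speed limit or range.

ROBOT

A 6-joint arm with a two-finger parallel gripper is mounted at the origin on a cart in front of the work surface, level with it; the furniture and walls round the work are solid. World frame = base frame: x ahead of the robot, y to its left, z up, the work surface at z = 0. Lengths are in mm, angles in rad, forces in N, time in s.
With the tool pointing down it reaches from about 350 to 875 mm from the base axis. Payload 4.2 kg.
Tool frame: the origin (TCP) lies on the mounting face of the last link; the fingertips stand 173 mm ahead of it and the grasp point (between the pads) lies grip_point_offset ahead of it (grip_point_offset is the distance from the TCP to the grasp point, in mm); z points along the fingers, y is the line along which they close (so a half turn about z gives the same grasp; the last joint's range is limited). The gripper opens to 85 mm and grips with 20 to 120 N. Pads are 22 mm wide; open, the fingers measure 114 mm over their backs; the gripper's body (76 mm by 85 mm) begins 54 mm behind the grasp point. The pads swing forward as they close: fully open they stand 13 mm farther back than shut.
Start: joints at [-1.042, 0.385, 0.008, 0, -1.194, -0.259], TCP at [166.604, -602.365, 404.712] pointing down, gripper open.
Joint ranges: [-3.14, 3.14], [-1.21, 2.06], [-1.07, 1.41], [-3.16, 2.05], [-2.99, -0.16], [-3.1, 3.1]. Speed limits (rad/s): [2.79, 2.79, 3.14, 3.14, 3.14, 3.14].

INTERFACE

Orientations are given as a unit quaternion [x, y, z, w].
In Python, from bench import read_state, get_image, job_done, recognise, place_of, grip_point_offset gives the robot as it stands. The module is installed in compiled form; this text tells all that it offers.
- The arm moves only by the tool carry_out, never from a script. Its arguments are lists of equal length, an entry for each row: "slide": the shift along the tool's x, y, z in m, a list of three; "roll": the turn about the tool's z in degrees; "claw": the finger opening in m, from 0 to 0.0854. A call has 1 to 8 rows; each row is the pose to reach, as a shift and turn from the pose commanded when the call began, along the tool's axes at that moment; what a row does not reach only later rows make up. A row lasts 1/8 s, in which the tool goes at most 62.5 mm and 10.7 degrees, less where a joint would pass 70% of its speed; a pose out of reach is approached as far as the arm can. A call with a gripper value outside its range is refused whole. The fingers move at their own pace and stop on an object; the grip force is fixed at half the most. Time passes only in rows, so rows that repeat a pose let the fingers close. It gives the time, the measured TCP pose, the force, the opening and the grip force at its end, in the units of the state.
- read_state(): the state, without advancing time (a new reading comes with each control period).
- get_image(name): name is "scene" or "top"; returns a dict with "img" (420x560x3 uint8, red, green, blue), "z_map" (420x560 float32, mm along the optical axis (not along the pixel's ray), 0 where there is no reading), "mtx" (3x3 intrinsics, pixels), "world_from_camera" (4x4, takes a point from camera to world coordinates). Camera axes: x right, y up, looking along -z (the intrinsics and any distortion apply to the point x, -y, -z); pixel columns grow to the right and rows downward; lengths in mm; the calibration is good to about 2 mm. A picture is of the moment at which its call begins.
- job_done(): hands the job in; it is judged then, once.
Trained networks look in a picture, given as the dict that the camera call returned (one of the last four; its "shot" number tells which), for a name from the list of things; names that differ only in an ending like _2 or _b are one class to them, and where a whole thing is asked for, a point or a joint stands for the part that bears it (a point fixed in the world has none). Each returns a list of dicts, best first, with "conf" (0 to 1); they miss things now and then, are a little off and sometimes report something else, mostly with a low value. They report only what shows in the picture. A call takes as long as a camera call.
- recognise(picture, thing): "at" ([column, row] in pixels, amid what is visible of it).
- place_of(picture, thing): "at" ([column, row] in pixels: a listed point, or the origin of a listed thing).
The state is a dict: "clock": time; "joints": joint angles; "joint_vel": joint speeds; "joint_efforts": joint torques, N m; "position": TCP position; "ee_rot": TCP orientation; "contact_force": force on the tool from outside, world axes, zero at the start; "wrist_torque": the same for the moment, N m; "gripper_width": finger opening in mm; "grasp_force": force on a finger pad.
Only numpy, scipy, OpenCV 4.12 (cv2) and the standard library are available. Lean on these libraries where they do the work, as an engineer would, in place of code of your own. Each camera call takes 0.05 s, during which the arm holds its last target. There are 200 camera calls.

## Working session

There is one attempt and no reset: what is moved stays moved. The work goes in short steps, Python scripts to look and compute and a tool call to move; the robot and the scene stay as the last step left them, time stands still between calls to the robot, and variables do not carry over. Pictures are saved under pics/ and viewed, at most 10 in all, crops included, and the job is handed in when it is done.

Besides the shell and the picture viewer there is one more tool, called after "Call:" in YAML: its name, and indented under it one key for each argument. carry_out: Moves the arm, as the interface text tells. Its arguments: {"type":"object","properties":{"slide":{"type":"array"},"roll":{"type":"array"},"claw":{"type":"array"}},"required":["slide","roll","claw"]}

```bash
mkdir -p pics; cat > h.py <<'E'
import numpy as np, cv2
from bench import *
from scipy.spatial.transform import Rotation as R
def w_at(p,c,r,d=None):
    K=p['mtx'];T=p['world_from_camera']
    if d is None: d=p['z_map'][int(round(r)),int(round(c))]
    v=np.array([(c-K[0,2])/K[0,0]*d,-(r-K[1,2])/K[1,1]*d,-d,1]); return (T@v)[:3]
def w_z(p,c,r,z):
    a=w_at(p,c,r,100.);o=p['world_from_camera'][:3,3];return o+(a-o)*(z-o[2])/(a[2]-o[2])
def cloud(p):
    K=p['mtx'];T=p['world_from_camera'];d=p['z_map'].astype(float);h,w=d.shape
    c,r=np.meshgrid(np.arange(w),np.arange(h))
    P=np.stack([(c-K[0,2])/K[0,0]*d,-(r-K[1,2])/K[1,1]*d,-d],-1)@T[:3,:3].T+T[:3,3]
    P[d==0]=np.nan; return P
def save(p,n): cv2.imwrite('pics/'+n,p['img'][...,::-1])
T='chamber cover float_ball threadlock_bottle tape_measure solenoid_valve'.split()
Z=dict(zip(T,[0,0,21,0,0,0]))
E
python3 - <<'E'
from h import *
np.set_printoptions(precision=3,suppress=True)
s=read_state();print(s,grip_point_offset() if callable(grip_point_offset) else grip_point_offset)
print(R.from_quat(s['ee_rot']).as_matrix())
im=[]
for n in('scene','top'):
    p=get_image(n);im.append(p['img']);print(n,p['world_from_camera'],p['mtx'],p.keys())
    for t in T:
        for f in (place_of,):
            for q in f(p,t)[:2]:
                print(t,np.array(q['at']),round(q['conf'],2),w_z(p,*q['at'],Z[t]))
    np.savez(n,cloud=cloud(p),img=p['img'])
    save(p,n+'0.png')
E
```

```text
{'clock': 0.0, 'joints': array([-1.042,  0.386,  0.007, -0.001, -1.194, -0.259]), 'joint_vel': array([-0.   ,  0.001,  0.   , -0.001, -0.001,  0.001]), 'joint_efforts': array([  0.   , -39.229,  18.84 ,   4.186,  -0.005,  -0.   ]), 'position': array([ 166.561, -602.182,  403.593]), 'ee_rot': array([-0.134,  0.991,  0.001, -0.   ]), 'contact_force': array([ 0.435,  0.355, -0.455]), 'wrist_torque': array([-0.028, -0.043,  0.007]), 'grasp_force': 0.0, 'gripper_width': 85.5346853571861} 154.70000000000002
[[-0.964 -0.266 -0.001]
 [-0.266  0.964  0.002]
 [ 0.     0.002 -1.   ]]
scene [[ -0.759   0.375  -0.533 -31.635]
 [ -0.651  -0.409   0.639 621.379]
 [  0.022   0.832   0.554 653.346]
 [  0.      0.      0.      1.   ]] [[516.871   0.    281.639]
 [  0.    516.871 209.383]
 [  0.      0.      1.   ]] dict_keys(['img', 'z_map', 'mtx', 'world_from_camera', 'shot'])
chamber [170.3 272. ] 0.57 [612.945 176.33    0.   ]
cover [331.1 183.1] 0.93 [ 582.573 -304.105    0.   ]
float_ball [283.6 263.1] 0.69 [453.054  29.986  21.   ]
float_ball [167.9 271.3] 0.39 [597.067 192.334  21.   ]
threadlock_bottle [308.5 234. ] 0.92 [492.582 -98.957   0.   ]
tape_measure [283.  218.7] 0.83 [ 569.963 -105.792    0.   ]
solenoid_valve [256.1 204. ] 0.91 [ 654.675 -109.165    0.   ]
top [[  -0.006    0.997   -0.081  428.185]
 [  -1.      -0.005    0.008  -55.56 ]
 [   0.008    0.081    0.997 1241.999]
 [   0.       0.       0.       1.   ]] [[477.774   0.    282.754]
 [  0.    477.774 209.682]
 [  0.      0.      1.   ]] dict_keys(['img', 'z_map', 'mtx', 'world_from_camera', 'shot'])
chamber [191.  174.7] 0.55 [622.464 173.769   0.   ]
cover [374.9 191.7] 0.67 [ 575.296 -307.812    0.   ]
float_ball [243.8 238.3] 0.54 [454.859  33.86   21.   ]
threadlock_bottle [294.4 220.8] 0.67 [500.07  -96.235   0.   ]
tape_measure [298.7 193.3] 0.72 [ 572.056 -108.05     0.   ]
solenoid_valve [297.3 164.6] 0.72 [ 647.989 -105.016    0.   ]
```

View pics/scene0.png

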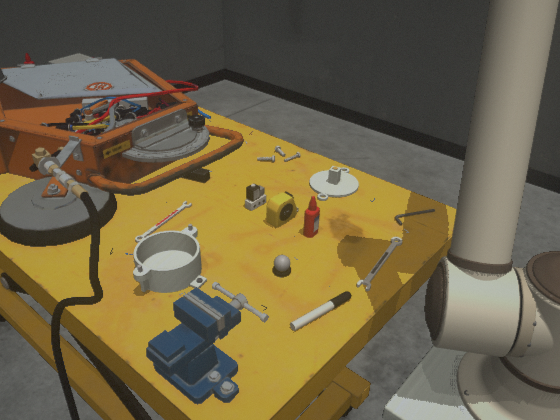

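View pics/top0.png

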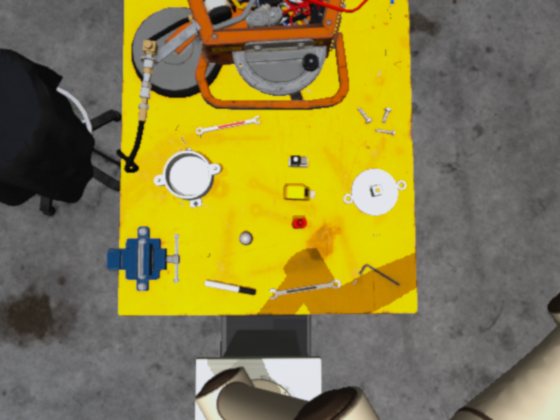

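```bash
python3 - <<'E'
from h import *
np.set_printoptions(precision=1,suppress=True)
for n in('scene','top'):
    P=np.load(n+'.npz')['cloud'].reshape(-1,3);P=P[np.isfinite(P[:,0])]
    def box(x,y,r,z0,z1): return P[(np.hypot(P[:,0]-x,P[:,1]-y)<r)&(P[:,2]>z0)&(P[:,2]<z1)]
    print(n,'table',np.median(box(450,-200,50,-30,30)[:,2]))
    def circ(q):
        A=np.c_[2*q[:,:2],np.ones(len(q))];s=np.linalg.lstsq(A,(q[:,:2]**2).sum(1),rcond=None)[0];return s[:2],np.sqrt(s[2]+s[0]**2+s[1]**2)
    q=box(617,175,68,48,58);print('rim',len(q),q.mean(0),(q.max(0)+q.min(0))/2,circ(q))
    q=box(617,175,95,60,75);print('studs',len(q),q)
    q=box(578,-306,30,39,52);print('boss top',len(q),q.mean(0))
    if len(q)>3: print(cv2.minAreaRect(q[:,:2].astype('f4')))
    q=box(578,-306,95,3,13);print('disc',len(q)); 
    if len(q)>3: print(cv2.minAreaRect(q[:,:2].astype('f4')),circ(q))
    q=box(454,32,17,25,45);print('ball',len(q),q.mean(0),q[:,2].max())
    if len(q)>6:
        A=np.c_[2*q,np.ones(len(q))];s=np.linalg.lstsq(A,(q**2).sum(1),rcond=None)[0];print(s[:3],np.sqrt(s[3]+(s[:3]**2).sum()))
    for nm,x,y in(('bot',497,-97),('tape',571,-107),('valve',651,-107)):
        q=box(x,y,50,40,110);print(nm,q.min(0),q.max(0))
E
```

```text
scene table -0.03282977759312189
rim 690 [613.6 175.6  52.7] [615.5 173.7  52.5] (array([614.8, 176.3]), np.float64(58.545186819901296))
studs 36 [[635.  106.3  65.5]
 [634.8 104.1  64.4]
 [632.8 103.2  64.9]
 [629.9 103.   66.2]
 [632.9 108.2  65.1]
 [628.6 109.2  67.7]
 [628.9 106.5  66.1]
 [627.9 104.8  65.7]
 [633.4 108.   62.3]
 [630.1 108.2  64. ]
 [628.5 107.   64.2]
 [625.3 107.1  65.8]
 [630.1 110.8  63. ]
 [629.2 109.1  62.6]
 [627.8 107.8  62.5]
 [626.4 106.5  62.5]
 [604.8 246.5  65.3]
 [603.3 245.5  65.5]
 [600.1 245.5  67.3]
 [602.  242.4  64.4]
 [601.2 250.9  67.8]
 [600.9 249.2  66.9]
 [601.2 247.1  65.5]
 [597.5 247.4  67.7]
 [598.3 245.   65.7]
 [602.8 250.3  64.3]
 [599.7 250.2  66. ]
 [599.2 248.6  65.3]
 [596.5 248.3  66.6]
 [596.2 246.5  65.7]
 [599.8 250.5  63.8]
 [600.1 248.4  62.4]
 [599.9 246.6  61.3]
 [596.2 246.9  63.6]
 [599.5 249.1  60.9]
 [597.3 248.4  61.7]]
boss top 68 [ 573.4 -300.1   44.1]
((574.2472534179688, -302.6270751953125), (22.65138816833496, 29.768434524536133), 9.941567420959473)
disc 978
((577.9734497070312, -309.75531005859375), (164.409
[... 734 characters left out ...]
2.5 249.3  61.3]
 [601.5 245.1  68. ]
 [601.6 242.8  67. ]
 [602.5 242.   60.8]
 [599.5 248.3  64.8]
 [598.9 244.9  68.4]
 [599.  242.7  67.6]
 [597.3 244.   62.3]]
boss top 92 [ 574.8 -303.6   44.5]
((575.2569580078125, -304.14886474609375), (23.730777740478516, 23.97549819946289), 12.951149940490723)
disc 1732
((577.1815795898438, -304.5986328125), (186.2724151611328, 183.73971557617188), 15.963082313537598) (array([ 577.6, -304.9]), np.float64(51.25218955923936))
ball 107 [456.1  30.9  32.5] 39.70904626555648
[456.   31.1  24.4] 13.663501091608707
bot [ 479.3 -123.2   42.5] [503.7 -88.3  91.8]
tape [ 552.2 -127.5   40.1] [587.  -66.5  67.9]
valve [ 641.8 -125.6   40.2] [664.1 -84.5  63.1]
```

The scene is as described. The top view shows the chamber at (190,175), the cover's boss at (376,190) with ears at (348,198) and (402,185), and the ball at (245,238). The bottle, tape and valve stand around column 298. The depth fits agree: chamber (615.5, 175.3) at yaw of about 12°, cover boss (575, -304) at yaw of about 13°, ball (455.7, 32.3). I'm moving toward the ball.

Call:
carry_out:
  slide:
    - [-0.037,0.045,0]
    - [-0.075,0.089,0]
    - [-0.112,0.134,0]
    - [-0.149,0.178,0]
    - [-0.187,0.223,0]
    - [-0.224,0.268,0]
    - [-0.261,0.312,0]
    - [-0.298,0.357,0]
  roll: [0.5,1,1.5,2,2.5,3,3,3]
  claw: [0.06,0.06,0.06,0.06,0.06,0.06,0.06,0.06]

```text
clock: 1.7
position: [359.0, -177.1, 405.3]
ee_rot: [-0.109, 0.994, -0.0, 0.001]
contact_force: [1.4, -0.9, -0.1]
gripper_width: 60.1
grasp_force: 0.0
```

```bash
cat >> h.py <<'E'
def go(x,y,z=None,yaw=None):
    s=read_state();M=R.from_quat(s['ee_rot']).as_matrix();p=s['position']
    cy=np.degrees(np.arctan2(-M[0,1],M[1,1]))
    d=np.array([x,y,p[2] if z is None else z])-p
    print('t',s['clock'],'pos',p.round(1),'yaw',round(cy,2),'tilt',M[:,2].round(4),'F',s['contact_force'].round(1),'w',round(s['gripper_width'],1),'gf',s['grasp_force'])
    print('shift tool mm',(M.T@d).round(1), 'roll',None if yaw is None else round(cy-yaw,2))
E
python3 -c "
from h import *
go(455.7,32.3,183,12)"
```

```text
t 1.7 pos [ 359.  -177.1  405.3] yaw 12.46 tilt [ 1.7e-03 -3.0e-04 -1.0e+00] F [ 1.4 -0.9 -0.1] w 60.1 gf 0.0
shift tool mm [-139.3  183.7  222.4] roll 0.46
```

Call:
carry_out:
  slide:
    - [-0.035,0.046,0]
    - [-0.07,0.092,0]
    - [-0.105,0.138,0]
    - [-0.139,0.183,0]
    - [-0.139,0.183,0.03]
    - [-0.139,0.183,0.07]
    - [-0.139,0.183,0.11]
    - [-0.139,0.183,0.14]
  roll: [0,0,0,0,0,0,0,0]
  claw: [0.06,0.06,0.06,0.06,0.06,0.06,0.06,0.06]

```text
clock: 2.7
position: [454.6, 29.8, 263.4]
ee_rot: [-0.109, 0.994, -0.0, -0.0]
contact_force: [0.4, -0.1, 0.8]
gripper_width: 59.1
grasp_force: 0.0
```

```bash
python3 -c "
from h import *
p=get_image('scene');c=cloud(p).reshape(-1,3)
q=c[(np.hypot(c[:,0]-455,c[:,1]-32)<18)&(c[:,2]>25)&(c[:,2]<42)];print(len(q),q.mean(0))
f=c[(np.hypot(c[:,0]-455,c[:,1]-32)<70)&(c[:,2]>88)&(c[:,2]<130)];print('fing',f.min(0),f.max(0))
save(p,'s1.png')
go(455.7,32.3,183)"
```

```text
149 [452.71490603  36.99756598  31.71626707]
fing [436.18562432  -7.31229455  94.99064843] [474.237426    75.61365801 129.94113676]
t 2.75 pos [453.4  29.4 260.2] yaw 12.39 tilt [-0.0077 -0.0022 -1.    ] F [-1.8  0.2 -2.8] w 60.2 gf 0.0
shift tool mm [-3.5  2.4 77.2] roll None
```

Call:
carry_out:
  slide:
    - [-0.002,0.002,0.02]
    - [-0.002,0.002,0.04]
    - [-0.002,0.002,0.055]
    - [-0.002,0.002,0.068]
    - [-0.002,0.002,0.074]
    - [-0.002,0.002,0.074]
    - [-0.002,0.002,0.074]
  roll: [0,0,0,0,0,0,0]
  claw: [0.06,0.06,0.06,0.06,0.06,0.06,0.06]

```text
clock: 3.62
position: [456.7, 32.3, 191.2]
ee_rot: [-0.109, 0.994, 0.0, 0.001]
contact_force: [0.4, 0.3, 0.2]
gripper_width: 60.3
grasp_force: 0.0
```

```bash
python3 -c "
from h import *
p=get_image('scene');save(p,'s2.png');im=cv2.resize(p['img'][190:330,200:360],None,fx=4,fy=4);cv2.imwrite('pics/s2c.png',im[...,::-1])
for i in range(3): go(455.7,32.3,183);get_image('top')"
```

```text
t 3.675 pos [456.6  32.3 191.2] yaw 12.46 tilt [ 1.1e-03  4.0e-04 -1.0e+00] F [ 0.6 -0.1 -0.5] w 60.0 gf 0.0
shift tool mm [0.9 0.2 8.2] roll None
t 3.725 pos [456.6  32.3 191.2] yaw 12.46 tilt [ 1.e-03  4.e-04 -1.e+00] F [-0.2  0.5  0.2] w 59.9 gf 0.0
shift tool mm [0.9 0.2 8.2] roll None
t 3.775 pos [456.6  32.3 191.1] yaw 12.46 tilt [ 9.e-04  4.e-04 -1.e+00] F [-0.4 -0.3  0.2] w 60.1 gf 0.0
shift tool mm [0.9 0.2 8.1] roll None
```

View pics/s2c.png

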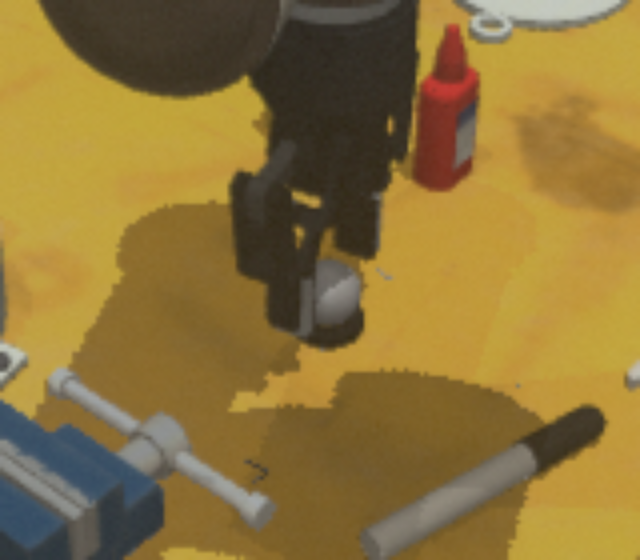

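The crop shows the open fingers either side of the ball (crop 335,290), with the tips still high. I'll go down 8 mm and close.

Call:
carry_out:
  slide:
    - [0.001,0,0.004]
    - [0.001,0,0.008]
    - [0.001,0,0.008]
    - [0.001,0,0.008]
    - [0.001,0,0.008]
    - [0.001,0,0.008]
    - [0.001,0,0.008]
    - [0.001,0,0.008]
  roll: [0,0,0,0,0,0,0,0]
  claw: [0.06,0.06,0.045,0.036,0.028,0.028,0.028,0.028]

```text
clock: 4.82
position: [455.6, 32.0, 183.1]
ee_rot: [-0.109, 0.994, 0.0, 0.0]
contact_force: [-1.0, -1.3, 5.1]
gripper_width: 29.4
grasp_force: 54.0
```

Call:
carry_out:
  slide:
    - [0,0,0]
    - [0,0,0]
    - [0,0,0.005]
    - [0,0,0.005]
    - [0,0,0.005]
    - [0,0,0.005]
    - [0,0,0.005]
    - [0,0,0.005]
  roll: [0,0,0,0,0,0,0,0]
  claw: [0.042,0.042,0.042,0.042,0.028,0.028,0.028,0.028]

```text
clock: 5.82
position: [455.4, 31.4, 178.1]
ee_rot: [-0.109, 0.994, -0.001, -0.0]
contact_force: [0.3, -5.5, 4.3]
gripper_width: 31.1
grasp_force: 59.0
```

```bash
python3 -c "
from h import *
p=get_image('scene');im=cv2.resize(p['img'][220:300,240:330],None,fx=7,fy=7,interpolation=cv2.INTER_CUBIC);cv2.imwrite('pics/s3c.png',im[...,::-1])
go(455.7,32.3,183)"
```

```text
t 5.875 pos [455.4  31.4 178.1] yaw 12.5 tilt [-7.0e-04 -1.2e-03 -1.0e+00] F [ 1.3 -5.8  4.1] w 30.9 gf 58.99506785790436
shift tool mm [-0.5  0.8 -4.9] roll None
```

View pics/s3c.png

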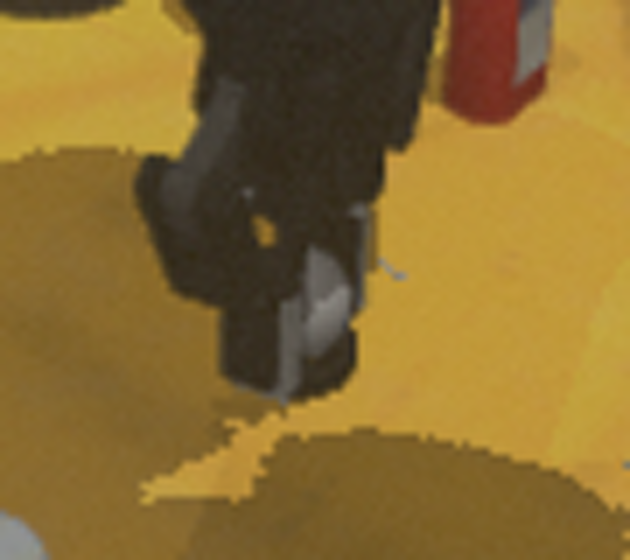

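Call:
carry_out:
  slide:
    - [0,0,-0.005]
    - [0,0,-0.015]
    - [0,0,-0.03]
    - [0,0,-0.05]
    - [0,0,-0.075]
    - [0,0,-0.1]
    - [0,0,-0.11]
    - [0,0,-0.11]
  roll: [0,0,0,0,0,0,0,0]
  claw: [0.028,0.028,0.028,0.028,0.028,0.028,0.028,0.028]

```text
clock: 6.88
position: [455.4, 32.1, 288.3]
ee_rot: [-0.108, 0.994, 0.0, 0.001]
contact_force: [0.0, -0.1, -1.3]
gripper_width: 29.2
grasp_force: 57.4
```

```bash
python3 -c "
from h import *
p=get_image('scene');im=cv2.resize(p['img'][160:300,220:360],None,fx=4,fy=4,interpolation=cv2.INTER_CUBIC);cv2.imwrite('pics/s4c.png',im[...,::-1])
go(615.5,175.3)"
```

```text
t 6.925 pos [455.1  32.  287.5] yaw 12.45 tilt [-2.e-04  3.e-04 -1.e+00] F [ 1.4 -0.3 -0.3] w 29.5 gf 57.37626850605011
shift tool mm [-187.5  105.4    0. ] roll None
```

View pics/s4c.png

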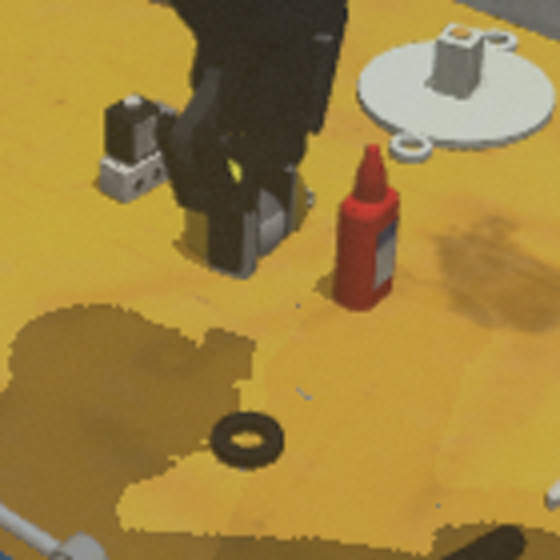

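The ball is held between the pads and the ring (crop 248,440) is empty. I'll move over to the chamber.

Call:
carry_out:
  slide:
    - [-0.03,0.017,0]
    - [-0.07,0.039,0]
    - [-0.11,0.062,0]
    - [-0.15,0.084,0]
    - [-0.18,0.101,0]
    - [-0.187,0.105,0]
    - [-0.187,0.105,0]
    - [-0.187,0.105,0]
  roll: [0,0,0,0,0,0,0,0]
  claw: [0.028,0.028,0.028,0.028,0.028,0.028,0.028,0.028]

```text
clock: 7.92
position: [614.6, 174.1, 287.2]
ee_rot: [-0.108, 0.994, -0.0, -0.001]
contact_force: [0.5, -0.6, -1.1]
gripper_width: 28.8
grasp_force: 57.4
```

Call:
carry_out:
  slide:
    - [0,0,0.02]
    - [0,0,0.04]
    - [0,0,0.06]
    - [0,0,0.075]
    - [0,0,0.085]
    - [0,0,0.092]
    - [0,0,0.096]
    - [0,0,0.096]
  roll: [0,0,0,0,0,0,0,0]
  claw: [0.028,0.028,0.028,0.028,0.028,0.028,0.028,0.028]

```text
clock: 8.93
position: [615.5, 174.9, 191.7]
ee_rot: [-0.109, 0.994, 0.0, 0.0]
contact_force: [0.4, 0.1, -0.1]
gripper_width: 29.2
grasp_force: 57.4
```

```bash
python3 -c "
from h import *
p=get_image('top');go(615.5,175.3,181)"
```

```text
t 8.975 pos [615.6 174.9 192. ] yaw 12.46 tilt [ 6.e-04  2.e-04 -1.e+00] F [-0.1 -0.3  0.3] w 28.9 gf 57.403430342674255
shift tool mm [-0.   0.4 11. ] roll None
```

Call:
carry_out:
  slide:
    - [0,0,0.003]
    - [0,0,0.006]
    - [0,0,0.008]
    - [0,0,0.008]
  roll: [0,0,0,0]
  claw: [0.028,0.028,0.028,0.028]

```text
clock: 9.48
position: [615.3, 174.8, 183.4]
ee_rot: [-0.108, 0.994, -0.0, -0.0]
contact_force: [-0.0, -0.9, -1.1]
gripper_width: 29.2
grasp_force: 57.4
```

Call:
carry_out:
  slide:
    - [0,0,0.001]
    - [0,0,0.001]
    - [0,0,0.001]
  roll: [0,0,0]
  claw: [0.028,0.028,0.028]

```text
clock: 9.85
position: [615.4, 174.9, 182.8]
ee_rot: [-0.109, 0.994, 0.0, 0.0]
contact_force: [-0.0, -0.0, -0.9]
gripper_width: 29.2
grasp_force: 57.4
```

Call:
carry_out:
  slide:
    - [0,0,0.001]
    - [0,0,0.001]
    - [0,0,0.001]
  roll: [0,0,0]
  claw: [0.028,0.028,0.028]

```text
clock: 10.22
position: [615.4, 174.9, 181.7]
ee_rot: [-0.108, 0.994, -0.0, -0.0]
contact_force: [0.6, 0.1, -0.4]
gripper_width: 29.4
grasp_force: 57.4
```

Call:
carry_out:
  slide:
    - [0,0,0.001]
    - [0,0,0.001]
    - [0,0,0.001]
  roll: [0,0,0]
  claw: [0.028,0.028,0.028]

```text
clock: 10.6
position: [615.5, 174.9, 181.3]
ee_rot: [-0.109, 0.994, 0.0, 0.0]
contact_force: [-1.8, 0.2, 4.6]
gripper_width: 29.4
grasp_force: 59.1
```

Call:
carry_out:
  slide:
    - [0,0,0.001]
    - [0,0,0.001]
    - [0,0,0.001]
  roll: [0,0,0]
  claw: [0.028,0.028,0.028]

```text
clock: 10.98
position: [615.5, 174.9, 181.2]
ee_rot: [-0.109, 0.994, -0.0, 0.0]
contact_force: [-4.2, -0.1, 10.0]
gripper_width: 29.1
grasp_force: 61.4
```

Contact came at the predicted height (181), so the ball is on the floor. I'll ease off and release gently.

Call:
carry_out:
  slide:
    - [0,0,-0.001]
    - [0,0,-0.001]
    - [0,0,-0.001]
    - [0,0,-0.001]
    - [0,0,-0.001]
    - [0,0,-0.001]
    - [0,0,-0.001]
    - [0,0,-0.001]
  roll: [0,0,0,0,0,0,0,0]
  claw: [0.028,0.032,0.034,0.037,0.041,0.046,0.046,0.046]

```text
clock: 11.98
position: [615.4, 174.8, 180.6]
ee_rot: [-0.108, 0.994, -0.0, -0.0]
contact_force: [0.6, -0.6, -0.5]
gripper_width: 46.0
grasp_force: 0.0
```

Call:
carry_out:
  slide:
    - [0,0,-0.005]
    - [0,0,-0.015]
    - [0,0,-0.03]
    - [0,0,-0.05]
    - [0,0,-0.08]
    - [0,0,-0.11]
    - [0,0,-0.14]
    - [0,0,-0.16]
  roll: [0,0,0,0,0,0,0,0]
  claw: [0.046,0.046,0.046,0.046,0.046,0.046,0.046,0.046]

```text
clock: 12.98
position: [615.4, 174.8, 344.0]
ee_rot: [-0.109, 0.994, 0.001, 0.002]
contact_force: [0.2, 0.2, -0.2]
gripper_width: 45.9
grasp_force: 0.0
```

```bash
python3 -c "
from h import *
p=get_image('scene');im=cv2.resize(p['img'][210:310,110:230],None,fx=5,fy=5,interpolation=cv2.INTER_CUBIC);cv2.imwrite('pics/s5c.png',im[...,::-1])
print([(q['at'],q['conf'],w_z(p,*q['at'],24).round(1)) for q in place_of(p,'float_ball')])
go(575,-304)"
```

```text
[([169.7, 261.3], 0.54, array([614.3, 173.7,  24. ]))]
t 13.075 pos [615.8 175.  345. ] yaw 12.49 tilt [ 0.007   0.0031 -1.    ] F [1.9 0.4 0. ] w 46.1 gf 0.0
shift tool mm [ 143.4 -458.8   -1.8] roll None
```

View pics/s5c.png

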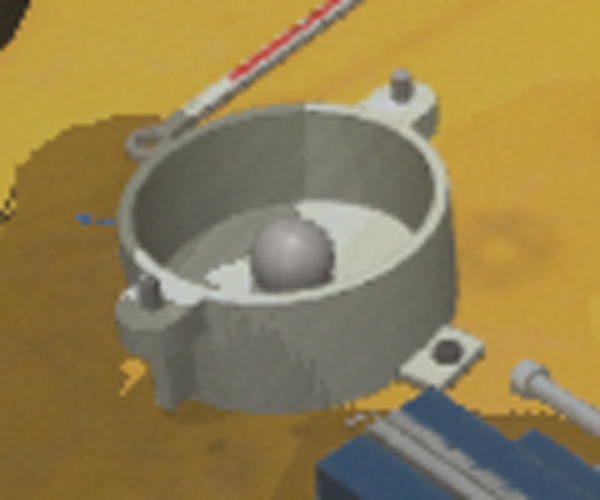

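The ball rests in the chamber (crop 290,255). Next is the cover.

Call:
carry_out:
  slide:
    - [0.01,-0.032,0]
    - [0.026,-0.082,0]
    - [0.042,-0.134,0]
    - [0.059,-0.188,0]
    - [0.075,-0.241,0]
    - [0.092,-0.294,0]
    - [0.108,-0.346,0]
    - [0.12,-0.385,0]
  roll: [0,0,0,0,0,0,0,0]
  claw: [0.05,0.05,0.05,0.05,0.05,0.05,0.05,0.05]

```text
clock: 14.08
position: [580.5, -229.0, 340.1]
ee_rot: [-0.108, 0.994, 0.0, -0.001]
contact_force: [0.9, 0.1, 0.6]
gripper_width: 50.1
grasp_force: 0.0
```

```bash
cat > ears.py <<'E'
from h import *
# cover: fit silhouette (disc r61, ears r~11 at +-72) to plane z=7 via depth mask
for n in ('top','scene'):
    P=np.load(n+'.npz')['cloud'];I=np.load(n+'.npz')['img'].astype(int)
    ok=(np.hypot(P[...,0]-575,P[...,1]+304)<100)&(P[...,2]<16)&(P[...,2]>-8)
    sat=I.max(-1)-I.min(-1);m=ok&(sat<60)&(I.max(-1)>110)
    q=P[m][:,:2];d=np.hypot(q[:,0]-575,q[:,1]+304);e=q[d>64]
    a=e[e[:,1]<-304];b=e[e[:,1]>-304];A,B=a.mean(0),b.mean(0);v=B-A
    disc=q[d<63];h=cv2.convexHull(disc.astype('f4'))
    print(n,len(a),len(b),A,B,'len',np.hypot(*v),'mid',(A+B)/2,'yaw',np.degrees(np.arctan2(-v[0],v[1])),'disc',cv2.minEnclosingCircle(h))
E
python3 ears.py; python3 -c "
from h import *
go(575,-304.1,None,13)"
```

```text
top 42 40 [ 592.44555357 -376.31005803] [ 557.20638117 -232.40787655] len 148.15409919166277 mid [ 574.82596737 -304.35896729] yaw 13.759966924555325 disc ((574.832275390625, -303.8128967285156), 62.58708953857422)
scene 31 61 [ 590.33715242 -375.76307532] [ 555.98269155 -231.24678644] len 148.5435516402244 mid [ 573.15992198 -303.50493088] yaw 13.372168148451477 disc ((574.9888305664062, -303.9608154296875), 62.94913101196289)
t 14.075 pos [ 580.5 -229.   340.1] yaw 12.38 tilt [-1.1e-03  4.0e-04 -1.0e+00] F [0.9 0.1 0.6] w 50.1 gf 0.0
shift tool mm [ 21.4 -72.1  -0. ] roll -0.62
```

Call:
carry_out:
  slide:
    - [0.011,-0.036,0]
    - [0.021,-0.072,0.01]
    - [0.021,-0.072,0.04]
    - [0.021,-0.072,0.07]
    - [0.021,-0.072,0.095]
    - [0.021,-0.072,0.105]
    - [0.021,-0.072,0.105]
    - [0.021,-0.072,0.105]
  roll: [-0.5,-1.2,-1.2,-1.2,-1.2,-1.2,-1.2,-1.2]
  claw: [0.05,0.05,0.05,0.05,0.05,0.05,0.05,0.05]

```text
clock: 15.08
position: [576.8, -301.9, 236.9]
ee_rot: [-0.119, 0.993, -0.001, 0.001]
contact_force: [-0.8, 0.2, 0.8]
gripper_width: 50.0
grasp_force: 0.0
```

```bash
python3 -c "
from h import *
go(575,-304.1,185,13.6)
p=get_image('scene');im=cv2.resize(p['img'][120:220,270:390],None,fx=5,fy=5,interpolation=cv2.INTER_CUBIC);cv2.imwrite('pics/s6c.png',im[...,::-1])
"
```

```text
t 15.075 pos [ 576.8 -301.9  236.9] yaw 13.68 tilt [ 2.e-03 -8.e-04 -1.e+00] F [-0.8  0.2  0.8] w 50.0 gf 0.0
shift tool mm [ 2.3 -1.7 51.9] roll 0.08
```

View pics/s6c.png

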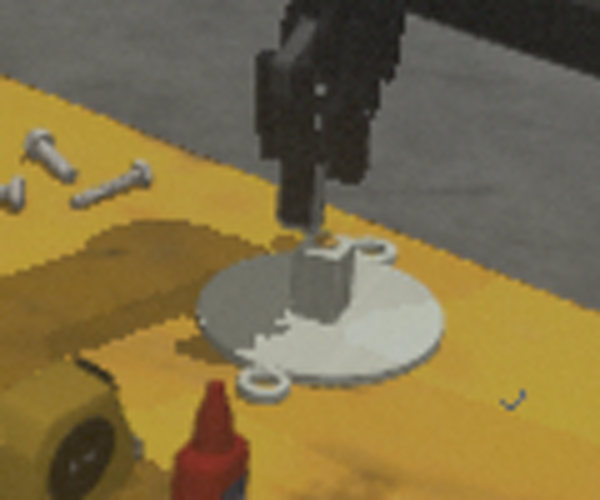

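The fingers stand over the boss (crop 322,265) and straddle it. I'll correct by 2 mm, descend, then close.

Call:
carry_out:
  slide:
    - [0.002,-0.002,0.01]
    - [0.002,-0.002,0.023]
    - [0.002,-0.002,0.035]
    - [0.002,-0.002,0.045]
    - [0.002,-0.002,0.052]
    - [0.002,-0.002,0.052]
    - [0.002,-0.002,0.052]
    - [0.002,-0.002,0.052]
  roll: [0,0,0,0,0,0,0,0]
  claw: [0.05,0.05,0.05,0.05,0.05,0.05,0.05,0.05]

```text
clock: 16.12
position: [575.0, -304.3, 184.3]
ee_rot: [-0.119, 0.993, -0.0, 0.0]
contact_force: [-0.5, -0.0, -0.3]
gripper_width: 49.9
grasp_force: 0.0
```

Call:
carry_out:
  slide:
    - [0,0,0]
    - [0,0,0]
    - [0,0,0]
    - [0,0,0]
    - [0,0,0]
    - [0,0,0]
    - [0,0,0]
    - [0,0,0]
  roll: [0,0,0,0,0,0,0,0]
  claw: [0.042,0.036,0.03,0.026,0.018,0.018,0.018,0.018]

```text
clock: 17.12
position: [575.0, -304.2, 184.0]
ee_rot: [-0.119, 0.993, -0.0, 0.0]
contact_force: [0.5, 0.6, 1.5]
gripper_width: 22.9
grasp_force: 59.6
```

```bash
python3 -c "
from h import *
go(575,-304.1,185,13.6)"
```

```text
t 17.125 pos [ 575.  -304.2  184. ] yaw 13.67 tilt [ 5.e-04 -3.e-04 -1.e+00] F [0.5 0.6 1.5] w 22.9 gf 59.60766077041626
shift tool mm [-0.   0.1 -1. ] roll 0.07
```

Call:
carry_out:
  slide:
    - [0,0,-0.004]
    - [0,0,-0.012]
    - [0,0,-0.026]
    - [0,0,-0.045]
    - [0,0,-0.07]
    - [0,0,-0.1]
    - [0,0,-0.125]
    - [0,0,-0.14]
  roll: [0,0,0,0,0,0,0,0]
  claw: [0.018,0.018,0.018,0.018,0.018,0.018,0.018,0.018]

```text
clock: 18.12
position: [574.8, -304.2, 326.1]
ee_rot: [-0.119, 0.993, -0.001, 0.001]
contact_force: [0.5, 0.3, -3.5]
gripper_width: 23.6
grasp_force: 59.1
```

Call:
carry_out:
  slide:
    - [0,0,-0.008]
    - [0,0,-0.008]
  roll: [0,0]
  claw: [0.018,0.018]

```text
clock: 18.38
position: [574.7, -304.2, 331.8]
ee_rot: [-0.119, 0.993, 0.0, 0.0]
contact_force: [0.4, -0.2, -3.7]
gripper_width: 23.5
grasp_force: 59.1
```

```bash
cat > cov.py <<'E'
from h import *
def cov(zc,cams=('scene','top')):
    s=read_state();c=s['position']
    for n in cams:
        p=get_image(n);P=cloud(p);I=p['img'].astype(int)
        q=P[(np.hypot(P[...,0]-c[0],P[...,1]-c[1])<95)&(abs(P[...,2]-zc)<14)]
        d=np.hypot(q[:,0]-c[0],q[:,1]-c[1])
        g=q[(d>25)&(d<58)]
        if len(g)<20: print(n,'few');continue
        for _ in range(3):
            A=np.c_[g[:,:2]-c[:2],np.ones(len(g))];k=np.linalg.lstsq(A,g[:,2],rcond=None)[0];r=abs(g[:,2]-A@k);g=g[r<max(2.5,2*np.median(r))]
        print(n,len(g),'plane top z',k[2].round(2),'slope deg',np.degrees(k[:2]).round(2),'rms',r.std().round(2))
        e=q[(d>64)&(d<86)];A,B=[e[s] for s in (e[:,1]<c[1],e[:,1]>c[1])]
        if len(A)>5 and len(B)>5:
            a,b=A.mean(0),B.mean(0);v=b-a
            print('  ears',len(A),len(B),a.round(1),b.round(1),'mid',((a+b)/2).round(1),'len',np.hypot(*v[:2]).round(1),'yaw',np.degrees(np.arctan2(-v[0],v[1])).round(2))
        save(p,f'cov_{n}_{p["shot"]}.png')
E
python3 -c "
from cov import *
go(615.5,175.3)
cov(read_state()['position'][2]-184+7)"
```

```text
t 18.375 pos [ 574.7 -304.2  331.8] yaw 13.65 tilt [ 2.e-04  2.e-04 -1.e+00] F [ 0.4 -0.2 -3.7] w 23.5 gf 59.07457172870636
shift tool mm [-1.528e+02  4.563e+02  1.000e-01] roll None
scene 591 plane top z 154.78 slope deg [-0.06  0.2 ] rms 0.55
  ears 27 63 [ 591.4 -376.6  153.6] [ 556.5 -232.8  153.3] mid [ 573.9 -304.7  153.5] len 148.0 yaw 13.66
top 592 plane top z 153.91 slope deg [ 0.15 -0.24] rms 0.7
```

The cover is held level with its underside at about 147 mm. I'll carry it over.

Call:
carry_out:
  slide:
    - [-0.004,0.012,0]
    - [-0.014,0.042,0]
    - [-0.028,0.082,0]
    - [-0.042,0.125,0]
    - [-0.056,0.168,0]
    - [-0.071,0.211,0]
    - [-0.085,0.254,0]
    - [-0.1,0.298,0]
  roll: [0,0,0,0,0,0,0,0]
  claw: [0.018,0.018,0.018,0.018,0.018,0.018,0.018,0.018]

```text
clock: 19.48
position: [601.3, 11.2, 331.2]
ee_rot: [-0.119, 0.993, 0.0, -0.0]
contact_force: [0.9, 0.2, -2.7]
gripper_width: 23.2
grasp_force: 59.2
```

Call:
carry_out:
  slide:
    - [-0.014,0.042,0]
    - [-0.028,0.084,0]
    - [-0.039,0.117,0]
    - [-0.047,0.14,0]
    - [-0.051,0.153,0]
    - [-0.053,0.158,0]
    - [-0.053,0.158,0]
    - [-0.053,0.158,0]
  roll: [0,0,0,0.5,1,1.6,1.6,1.6]
  claw: [0.018,0.018,0.018,0.018,0.018,0.018,0.018,0.018]

```text
clock: 20.48
position: [615.8, 174.2, 331.7]
ee_rot: [-0.105, 0.995, -0.0, -0.0]
contact_force: [-0.2, 0.5, -3.2]
gripper_width: 23.2
grasp_force: 59.2
```

```bash
python3 -c "
from cov import *
go(615.5,175.3,260,12)
cov(read_state()['position'][2]-184+7)"
```

```text
t 20.475 pos [615.8 174.2 331.7] yaw 12.0 tilt [-3.e-04 -2.e-04 -1.e+00] F [-0.2  0.5 -3.2] w 23.2 gf 59.19391751289368
shift tool mm [ 0.   1.2 71.7] roll -0.0
scene 1276 plane top z 154.81 slope deg [-0.09 -0.05] rms 0.52
  ears 72 131 [629.8 102.3 153. ] [597.9 247.1 153. ] mid [613.9 174.7 153. ] len 148.3 yaw 12.43
top 694 plane top z 154.26 slope deg [-0.03 -0.09] rms 0.68
  ears 60 45 [631.3 102.  153.4] [595.7 246.8 153.5] mid [613.5 174.4 153.5] len 149.1 yaw 13.81
```

Call:
carry_out:
  slide:
    - [0,0.001,0.008]
    - [0,0.001,0.02]
    - [0,0.001,0.035]
    - [0,0.001,0.05]
    - [0,0.001,0.06]
    - [0,0.001,0.066]
    - [0,0.001,0.07]
    - [0,0.001,0.071]
  roll: [0,0,0,0,0,0,0,0]
  claw: [0.018,0.018,0.018,0.018,0.018,0.018,0.018,0.018]

```text
clock: 21.58
position: [615.7, 176.0, 260.8]
ee_rot: [-0.105, 0.994, 0.0, 0.0]
contact_force: [-0.4, -0.7, -3.2]
gripper_width: 23.1
grasp_force: 59.2
```

Call:
carry_out:
  slide:
    - [0,0,0]
    - [0,0,0]
    - [0,0,0]
    - [0,0,0]
  roll: [0,0,0,0]
  claw: [0.018,0.018,0.018,0.018]

```text
clock: 22.08
position: [615.6, 176.0, 260.9]
ee_rot: [-0.105, 0.994, 0.0, 0.0]
contact_force: [-0.3, -0.1, -3.1]
gripper_width: 23.2
grasp_force: 59.2
```

```bash
python3 -c "
from cov import *
go(616,175.3,260,11.9)
cov(read_state()['position'][2]-184+7)
ims=[]
for n,(r,c) in (('scene',(200,115)),('top',(125,135))):
    p=get_image(n);i=p['img'][r:r+100,c:c+110]
    ims.append(cv2.resize(i,None,fx=3.6,fy=5,interpolation=cv2.INTER_CUBIC))
    T=p['world_from_camera'];K=p['mtx']
    for sgn in(1,-1):
        for z in (66,76,83):
            a=np.radians(11.9);w=np.array([616-72*sgn*np.sin(a),175.3+72*sgn*np.cos(a),z]);v=T[:3,:3].T@(w-T[:3,3]);print(n,sgn,z,(K[0,0]*v[0]/-v[2]+K[0,2]-c)*3.6,(-K[1,1]*v[1]/-v[2]+K[1,2]-r)*5)
cv2.imwrite('pics/f.png',np.hstack(ims)[...,::-1])"
```

```text
t 22.075 pos [615.6 176.  260.9] yaw 12.06 tilt [ 2.e-04  1.e-04 -1.e+00] F [-0.3 -0.1 -3.1] w 23.2 gf 59.19289290904999
shift tool mm [-0.2 -0.7  0.9] roll 0.16
scene 1252 plane top z 83.92 slope deg [-0.02  0.06] rms 0.55
  ears 68 122 [630.3 104.2  82.3] [597.7 248.9  82.5] mid [614.  176.5  82.4] len 148.3 yaw 12.7
top 580 plane top z 83.38 slope deg [0.31 0.32] rms 0.7
  ears 56 38 [631.  103.9  82.4] [595.4 248.8  82.5] mid [613.2 176.4  82.4] len 149.2 yaw 13.81
scene 1 66 88.56549332363255 327.00224018301896
scene 1 76 85.85575087812336 304.7725978485204
scene 1 83 83.9389260171988 289.0477339793179
scene -1 66 269.9319972116823 121.46625395547346
scene -1 76 268.5103398225487 100.44736864083092
scene -1 83 267.50579614270913 85.59541586972955
top 1 66 78.9335875343691 271.2409477001768
top 1 76 75.20387800071171 268.2965618117511
top 1 83 72.55516370434164 266.20555796109585
top -1 66 284.1917831283916 210.68750075770154
top -1 76 282.21127726028766 207.23944299140527
top -1 83 280.80485049716566 204.79085609176053
```

View pics/f.png

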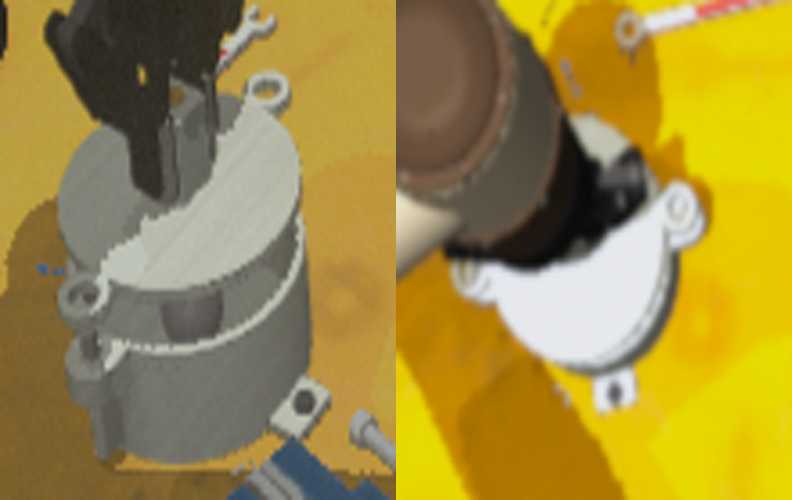

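```bash
python3 -c "
from h import *
rows=[]
def uv(p,w):
    T=p['world_from_camera'];K=p['mtx'];v=T[:3,:3].T@(w-T[:3,3]);return K[0,0]*v[0]/-v[2]+K[0,2],K[1,1]*v[1]/v[2]+K[1,2]
def P(c,yaw,s,z):
    a=np.radians(yaw);return np.array([c[0]-72*s*np.sin(a),c[1]+72*s*np.cos(a),z])
for kind in(0,1):
  row=[]
  for n,s in(('scene',1),('scene',-1),('top',-1)):
    p=get_image(n);img=p['img'] if kind else np.load(n+'.npz')['img']
    c0,r0=[int(x)-12 for x in uv(p,P((616,175.3),11.9,s,75))]
    i=cv2.resize(img[r0:r0+24,c0:c0+24],None,fx=11,fy=11,interpolation=cv2.INTER_CUBIC).copy()
    def ring(ctr,yaw,z,rad,col):
        h=P(ctr,yaw,s,z)
        t=[uv(p,h+rad*np.array([np.cos(k),np.sin(k),0])) for k in np.linspace(0,2*np.pi,40)]
        cv2.polylines(i,[np.int32([((u-c0+.5)*11,(v-r0+.5)*11) for u,v in t])],True,col,1)
    if kind: ring((615.6,176),12.06,83.5,7,(255,0,0))
    else: ring((616,175.3),11.9,66,4,(0,0,255))
    row.append(i)
  rows.append(np.hstack(row))
cv2.imwrite('pics/g.png',np.vstack(rows)[...,::-1])"
```

```text
(no output)
```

View pics/g.png

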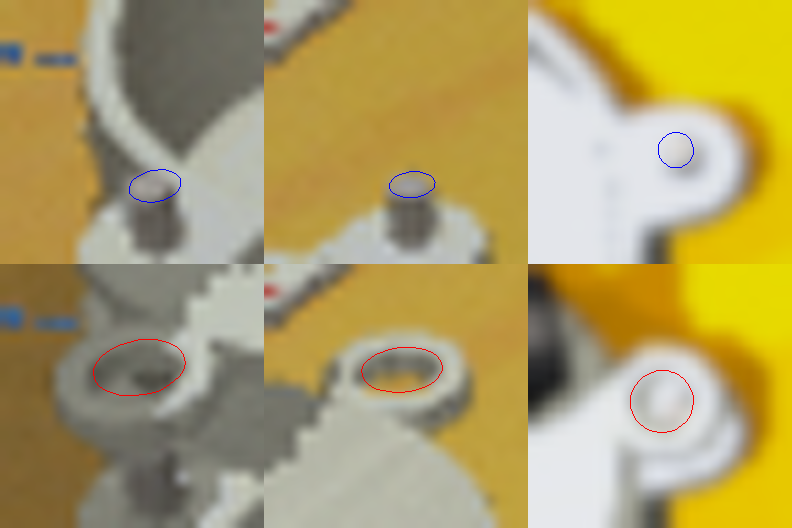

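The predicted stud circles (top row) and hole circles (bottom row) match the picture to about half a millimetre. What remains is about 0.7 mm, so I'll make one small correction and hand in.

Call:
carry_out:
  slide:
    - [0,-0.0007,0.0007]
    - [0,-0.0007,0.0007]
    - [0,-0.0007,0.0007]
    - [0,-0.0007,0.0007]
    - [0,-0.0007,0.0007]
    - [0,-0.0007,0.0007]
    - [0,-0.0007,0.0007]
    - [0,-0.0007,0.0007]
  roll: [0.1,0.1,0.1,0.1,0.1,0.1,0.1,0.1]
  claw: [0.018,0.018,0.018,0.018,0.018,0.018,0.018,0.018]

```text
clock: 23.58
position: [615.8, 175.3, 260.0]
ee_rot: [-0.104, 0.995, 0.0, -0.0]
contact_force: [0.1, -0.1, -3.0]
gripper_width: 23.5
grasp_force: 59.2
```

```bash
python3 -c "
from h import *
go(616,175.3,260,11.9)
s=read_state()
if abs(s['position']-[616,175.3,260]).max()<1.5: print(job_done())"
```

```text
t 23.575 pos [615.8 175.3 260. ] yaw 11.96 tilt [-0.  0. -1.] F [ 0.1 -0.1 -3. ] w 23.5 gf 59.195677042007446
shift tool mm [-0.2 -0.   0. ] roll 0.06
the job is handed in; nothing more can be done
None
```

The job is handed in at 23.6 s: the ball float is on the chamber floor, and the arm is holding the cover level about 10 mm above the stud tips, with its holes in line with the studs to about 0.5 mm by my measurement.

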